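Sweep the lamp's touch strip up to full and store it

ROBOT

A 6-joint arm with a two-finger parallel gripper is mounted at the origin on the work surface. World frame = base frame: x ahead of the robot, y to its left, z up, the work surface at z = 0. Lengths are in m, angles in rad, forces in N, time in s.
With the tool pointing down it reaches from about 0.425 to 0.95 m from the base axis. Payload 3.5 kg.
Tool frame: the origin (TCP) lies at the very end of the fingers, on their centre line; the grasp point (between the pads) lies 19 mm behind it (ctrl.grip_point_offset is the distance from the TCP to the grasp point, in m); z points along the fingers, y is the line along which they close (so a half turn about z gives the same grasp; the last joint's range is limited). The gripper opens to 85 mm and grips with 20 to 120 N. Pads are 22 mm wide; open, the fingers measure 114 mm over their backs; the gripper's body (76 mm by 85 mm) begins 54 mm behind the grasp point. The pads swing forward as they close: fully open they stand 13 mm farther back than shut.
Start: joints at [-1.482, 0.286, 1.577, -0, 1.279, -0.15], TCP at [0.16, -0.656, 0.231] pointing down, gripper open.
Joint ranges: [-2.77, 2.77], [-0.9, 2.22], [0.21, 2.48], [-1.53, 4.67], [0.24, 2.81], [-2.84, 2.84]. Speed limits (rad/s): [2.79, 2.79, 3.14, 3.14, 3.14, 3.14].

INTERFACE

Orientations are given as a unit quaternion [x, y, z, w].
In Python, from plant import telemetry, vision, ctrl gives the robot as it stands.
- The arm moves only by the tool arm_command, never from a script. Its argument "series" is one flat list of numbers, 7 for each row, row after row: the shift along the tool's x, y, z in cm, then the turn, a rotation vector about the tool's x, y, z in degrees, then the closure, from 0 (fully open) to 1 (shut). A call has 1 to 10 rows; each row is the pose to reach, as a shift and turn from the pose commanded when the call began, along the tool's axes at that moment; what a row does not reach only later rows make up. A row lasts 1/12 s, in which the tool goes at most 41.7 mm and 7.16 degrees, less where a joint would pass 70% of its speed; a pose out of reach is approached as far as the arm can. A call with a gripper value outside its range is refused whole. The fingers move at their own pace and stop on an object; "force" is the grip in N (left out, the last holds). Time passes only in rows, so rows that repeat a pose let the fingers close. It gives the time, the measured TCP pose, the force, the opening and the grip force at its end, in the units of the state.
- telemetry.get_state(): the state, without advancing time (a new reading comes with each control period).
- vision.read_camera(name): name is "scene" or "top" or "wrist"; returns a dict with "color" (420x560x3 uint8, blue, green, red), "K" (3x3 intrinsics, pixels), "rvec" (rotation vector, rad) and "tvec" (3), from world to camera coordinates, as OpenCV has them; the wrist camera has in their place "T_tool_cam" (4x4, takes a point from camera to tool coordinates, whose origin is the TCP and whose axes are the flange's). Camera axes: x right, y down, z forward; pixel columns grow to the right and rows downward; lengths in m; the calibration is good to about 2 mm. A picture is of the moment at which its call begins: read the wrist's pose just before it. There is no depth.
- ctrl.sign_off(): hands the job in; it is judged then, once.
The state is a dict: "time": time; "qpos": joint angles; "dq": joint speeds; "joint_efforts": joint torques, N m; "eef_pos": TCP position; "tcp_rot": TCP orientation; "contact_force": force on the tool from outside, world axes, zero at the start; "wrist_torque": the same for the moment, N m; "opening": opening from 0.0 (shut) to 1.0 (fully open); "finger_force": force on a finger pad.
Only numpy, scipy, OpenCV 4.12 (cv2) and the standard library are available. Lean on these libraries where they do the work, as an engineer would, in place of code of your own. Each camera call takes 0.05 s, during which the arm holds its last target. There are 200 camera calls.

TASK

Turn the microscope lamp up: with the fingertips closed together, touch the smallest yellow dot on the console's black curved strip and follow the strip along its middle to the biggest dot in one gentle stroke over all five dots, lifting off only there and never pushing the strip down to its stop. Then press the green button down with the fingertips, let it go and move clear. Only touch and press: do not lift or shove the console, and leave the dial, the red button and the loose things alone.

Things in the scene. Friction and masses are not known exactly. Their poses are not given: they have to be found in the camera images.
- console: white lamp console, loose on rubber feet, 170 (its x) by 240 mm (its y), flat top 40 mm above the table, 1.4 kg. Origin: centre of its underside, z up. On top: a small display, a black dial, and a black touch strip with yellow dots: an arc 26 mm wide, middle line of radius 100 mm about x = -45, y = 0 mm, bulging to +x, ending just beyond the first and last dots.
- strip (a joint): how far the touch strip is pushed down, in m: 0 at rest, 0.008 at its hard stop. Its flat top rests 50 mm above the table (10 mm above the console). The whole strip floats level on a spring of 0.8 N per mm: it gives straight down wherever pressed and rises when released. It senses a push of about 0.6 mm (under 1 N) and stops at about 6.5 N.
- mark0 (a point): centre of the smallest dot (dim end), a flat yellow disc 8 mm across on the strip's top surface; at x = 28, y = 68, z = 50 mm in the console's frame. Axes as the console's.
- mark1 (a point): centre of the second dot, a flat yellow disc 11 mm across on the strip's top surface; at x = 48, y = 37, z = 50 mm in the console's frame. Axes as the console's.
- mark2 (a point): centre of the middle dot, a flat yellow disc 14 mm across on the strip's top surface; at x = 55, y = 0, z = 50 mm in the console's frame. Axes as the console's.
- mark3 (a point): centre of the fourth dot, a flat yellow disc 18 mm across on the strip's top surface; at x = 48, y = -37, z = 50 mm in the console's frame. Axes as the console's.
- mark4 (a point): centre of the biggest dot (bright end), a flat yellow disc 22 mm across on the strip's top surface; at x = 28, y = -68, z = 50 mm in the console's frame. Axes as the console's.
- dial_pointer (a point): end of the white pointer line on the console's black dial, on its top face; the dial is 40 mm across, 24 mm tall (top 64 mm above the table), inside the arc with its axis at x = -57, y = 0 mm in the console's frame, and turns easily. Not to be used.
- green_top (a point): centre of the top face of the green push button (36 mm across), 22 mm above the table, 10 mm above its fixed round grey housing (52 mm across); it stands at one side of the console, the red one at the other. It is pressed straight down. z up.
- green (a joint): how far the green button is pushed down, in m: 0 at rest, 0.006 fully down, which takes 4 N; it springs back.
- red_top (a point): centre of the top face of the red push button, otherwise the same as the green one. Not to be used.
- red (a joint): how far the red button is pushed down, in m, as for the green one.
- jar: amber jar with a white lid, 48 mm across, 75 mm tall, loose; origin at the centre of its underside. A bystander.
- tube_rack: white rack 80 by 100 mm, 32 mm tall with its eight blue tube caps, loose; origin at the centre of its underside. A bystander.
- driver: screwdriver with a red handle lying along its own x on the table, loose. A bystander.
Mind the look-alikes: they are no part of the job. What is shaped like the part that bears green_top but pink is not meant.

How it is judged:
On the way, in this order (a step that is already met when the one before it is completed fails the run):
1. fingertips pressing the strip lightly at the smallest dot (dim end) (value of joint strip above 0.0006 m and horizontal distance between the grasp point and mark0 below 0.012 m), for 0.05 s.
2. fingertips pressing the strip lightly at the second dot (value of joint strip above 0.0006 m and horizontal distance between the grasp point and mark1 below 0.012 m), for 0.05 s.
3. fingertips pressing the strip lightly at the middle dot (value of joint strip above 0.0006 m and horizontal distance between the grasp point and mark2 below 0.012 m), for 0.05 s.
4. fingertips pressing the strip lightly at the fourth dot (value of joint strip above 0.0006 m and horizontal distance between the grasp point and mark3 below 0.012 m), for 0.05 s.
5. fingertips pressing the strip lightly at the biggest dot (bright end) (value of joint strip above 0.0006 m and horizontal distance between the grasp point and mark4 below 0.012 m), for 0.05 s.
6. the green button is pressed down (value of joint green above 0.004 m), for 0.05 s.
At the end, for the whole second after the job is handed in: Dots passed in order, strip pressed 0.6 to 7.4 mm, fingertips within 12 mm of each centre; then green pressed 4 mm down. At the end strip and buttons are up; console level and within 15 mm of its place, dial unturned, loose things within 15 mm of theirs (value of joint strip below 0.0006 m and value of joint each of green, red below 0.001 m and distance of each of console, jar, tube_rack, driver from where it was at the start of the episode below 0.015 m and angle between console's own z axis and vertical below 0.05 rad and linear speed of console below 0.02 m/s and distance of dial_pointer from where it was at the start of the episode below 0.018 m); the robot touches nothing.
It fails at once if the strip is pushed to its stop (over 7.4 mm), or the console is hit with more than 20 N (value of joint strip above 0.0074 m or contact force between the fingers and console above 20 N).
It fails at once if the fingertips hover 5 to 15 mm over one of the three middle dots without touching: lifted off part-way (value of joint strip below 0.0002 m and z of the grasp point in the frame of mark2 between 0.024 and 0.034 m and (horizontal distance between the grasp point and mark1 below 0.02 m or horizontal distance between the grasp point and mark2 below 0.02 m or horizontal distance between the grasp point and mark3 below 0.02 m)).
It fails at once if the console is lifted, tipped or shoved more than 15 mm (distance of console from where it was at the start of the episode above 0.015 m or height (world z) of console above 0.008 m or angle between console's own z axis and vertical above 0.1 rad).
It fails at once if the dial is turned or the red button pressed (distance of dial_pointer from where it was at the start of the episode above 0.018 m or value of joint red above 0.002 m).
It fails at once if a loose thing is lifted or moved more than 15 mm (distance of any of jar, tube_rack, driver from where it was at the start of the episode above 0.015 m).
It also fails if it takes over 58 s, if anything falls off the work surface, if the arm or the gripper's body presses on something with over 40 N, if the wrist force passes 120 N, or if a joint passes its speed limit or range.

## Working session

There is one attempt and no reset: what is moved stays moved. The work goes in short steps, Python scripts to look and compute and a tool call to move; the robot and the scene stay as the last step left them, time stands still between calls to the robot, and variables do not carry over. Pictures are saved under pics/ and viewed, at most 10 in all, crops included, and the job is handed in when it is done.

Besides the shell and the picture viewer there is one more tool, called after "Request:" as name(argument=value, ...) on one line, values as JSON. arm_command: Moves the arm, as the interface text tells. Its arguments: {"type":"object","properties":{"series":{"type":"array","items":{"type":"number"}},"force":{"type":"number"}},"required":["series"]}

```bash
mkdir -p pics; cat > h.py <<'E'
import numpy as np, cv2
from scipy.spatial.transform import Rotation as R
from plant import telemetry, vision, ctrl
E
python3 - <<'E'
from h import *
import pickle
s=telemetry.get_state();print(s['time'],s['eef_pos'],s['tcp_rot'],s['opening'])
d={}
for n in("top","scene"):
    d[n]=vision.read_camera(n);cv2.imwrite(f'pics/{n}0.png',d[n]['color'])
pickle.dump(d,open('cam.pkl','wb'))
E
```

```text
0.0 [ 0.15963868 -0.65517125  0.22992291] [ 9.92877875e-01  1.19130741e-01  4.19003679e-05 -1.17861050e-03] 1.0020242897177287
```

View pics/top0.png

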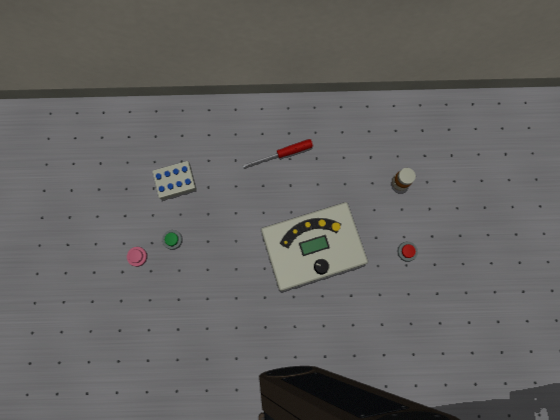

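View pics/scene0.png

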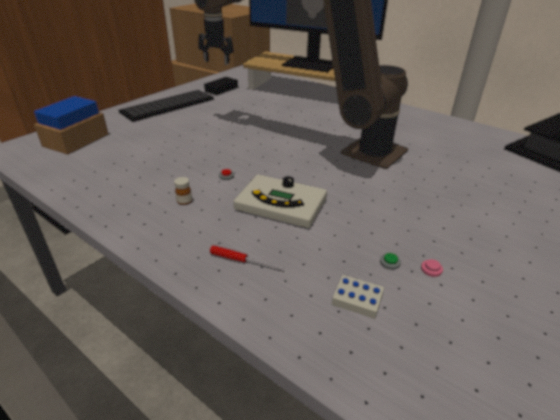

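The top view shows the console at (315,247), its small dots at the left (285,243) and the biggest at (337,227). Candidates for green are the green button at (172,240), the pink look-alike at (137,257) and the red one at (408,252). I choose (172,240). Next I'll measure positions from the dots and make one close crop.

```bash
cat >> h.py <<'E'
def ray(c,uv,z):
    p=cv2.undistortPoints(np.float64([[uv]]),c['K'],None)[0,0]
    M=cv2.Rodrigues(np.float64(c['rvec']))[0];t=np.ravel(c['tvec'])
    o=-M.T@t;d=M.T@np.array([p[0],p[1],1]);return o+d*(z-o[2])/d[2]
def blobs(c,lo,hi,amin=6):
    m=cv2.inRange(cv2.cvtColor(c['color'],cv2.COLOR_BGR2HSV),lo,hi)
    n,_,st,ce=cv2.connectedComponentsWithStats(m);return [(st[i,4],ce[i]) for i in range(1,n) if st[i,4]>=amin]
MK=np.array([[28,68],[48,37],[55,0],[48,-37],[28,-68]])/1000
def fit(P):
    a=MK-MK.mean(0);b=P-P.mean(0)
    th=np.arctan2((a[:,0]*b[:,1]-a[:,1]*b[:,0]).sum(),(a*b).sum())
    Q=np.array([[np.cos(th),-np.sin(th)],[np.sin(th),np.cos(th)]]);t=P.mean(0)-Q@MK.mean(0)
    return th,Q,t,np.linalg.norm(MK@Q.T+t-P,axis=1)
E
python3 - <<'E'
from h import *
import pickle
d=pickle.load(open('cam.pkl','rb'))
for n in d:
    c=d[n];print(n)
    for nm,lo,hi,z in(("yel",(20,120,90),(35,255,255),.05),("green",(50,120,60),(75,255,255),.022)):
        for a,ce in blobs(c,lo,hi): print(nm,a,ce.round(1),ray(c,ce,z).round(4))
c=d['top'];cr=cv2.resize(c['color'][190:300,120:430],None,fx=2.5,fy=2.5,interpolation=cv2.INTER_CUBIC);cv2.imwrite('pics/crop.png',cr)
E
```

```text
top
yel 39 [321.9 222.5] [ 0.5613 -0.0783  0.05  ]
yel 25 [307.4 224. ] [ 0.5583 -0.0407  0.05  ]
yel 57 [335.5 226.2] [ 0.551 -0.113  0.05 ]
yel 17 [294.6 231. ] [ 0.5409 -0.0073  0.05  ]
yel 10 [285.2 242. ] [0.5131 0.0178 0.05  ]
green 137 [170.8 238.8] [0.5316 0.3178 0.022 ]
scene
yel 26 [256.3 191.5] [ 0.551  -0.1122  0.05  ]
yel 22 [263.1 196.8] [ 0.5599 -0.078   0.05  ]
yel 14 [273.9 200.9] [ 0.5568 -0.0403  0.05  ]
yel 10 [286.5 202.2] [ 0.5388 -0.0082  0.05  ]
green 34 [281. 194.] [ 0.4812 -0.0728  0.022 ]
green 95 [390.6 258.1] [0.5373 0.3204 0.022 ]
```

View pics/crop.png

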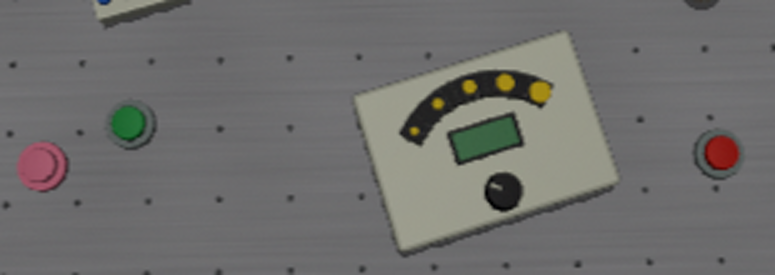

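The crop confirms the choice: the green button is at crop (129,123), the dots run from small at (414,131) to big at (540,92), and the pink one is a look-alike. Now I'll fit the console pose and work out the approach.

```bash
cat >> h.py <<'E'
def shift(p,s=None):
    s=s or telemetry.get_state()
    return (R.from_quat(s['tcp_rot']).inv().apply(np.array(p)-s['eef_pos'])*100).round(2)
E
python3 - <<'E'
from h import *
P=np.array([[.5131,.0178],[.5405,-.0077],[.558,-.0405],[.5608,-.0782],[.551,-.1126]])
th,Q,t,e=fit(P);print(np.degrees(th),t,e.round(4));print(MK@Q.T+t)
m=MK@Q.T+t
print(shift([*m[0],.12]), shift([*m[2],.2]),R.from_quat(telemetry.get_state()['tcp_rot']).as_matrix().round(3))
E
```

```text
16.0818572023501 [ 0.50490011 -0.05570823] [0.0004 0.0009 0.0003 0.0005 0.0008]
[[ 0.51296768  0.01738701]
 [ 0.54077234 -0.00685966]
 [ 0.55774779 -0.04047266]
 [ 0.56127111 -0.07796381]
 [ 0.55064109 -0.11329089]]
[ 50.24 -56.97  11.14] [ 53.22 -50.31   3.13] [[ 0.972  0.237 -0.   ]
 [ 0.237 -0.972  0.002]
 [ 0.    -0.002 -1.   ]]
```

Request:
arm_command(series=[2.5,-2.85,0,0,0,0,0.3,5,-5.7,0,0,0,0,0.6,7.5,-8.55,0,0,0,0,1,10,-11.4,0,0,0,0,1,12.5,-14.25,0,0,0,0,1,15,-17.1,0,0,0,0,1,17.5,-19.95,0,0,0,0,1,20,-22.8,0,0,0,0,1,22.5,-25.65,0,0,0,0,1,25,-28.5,0,0,0,0,1], force=30)

```text
time: 0.93
eef_pos: [0.3354, -0.3178, 0.2309]
tcp_rot: [0.993, 0.119, -0.0, -0.0]
contact_force: [0.4, -0.2, 0.2]
opening: 0.005
finger_force: 0.0
```

Request:
arm_command(series=[2.5,-2.85,0,0,0,0,1,5,-5.7,0,0,0,0,1,7.5,-8.55,0,0,0,0,1,10,-11.4,0,0,0,0,1,12.5,-14.25,0,0,0,0,1,15,-17.1,0,0,0,0,1,17.5,-19.95,0,0,0,0,1,20,-22.8,1,0,0,0,1,22.5,-25.65,2,0,0,0,1,25.2,-28.5,3,0,0,0,1])

```text
time: 1.77
eef_pos: [0.5128, 0.0187, 0.2009]
tcp_rot: [0.993, 0.119, 0.0, 0.0]
contact_force: [0.5, 0.0, 0.2]
opening: 0.001
finger_force: 0.0
```

Request:
arm_command(series=[0,0,2,0,0,0,1,0,0,4,0,0,0,1,0,0,5,0,0,0,1,0,0,6,0,0,0,1,0,0,6,0,0,0,1,0,0,6,0,0,0,1])

```text
time: 2.27
eef_pos: [0.5125, 0.0163, 0.1413]
tcp_rot: [0.993, 0.119, -0.0, -0.0]
contact_force: [0.8, -0.2, -0.2]
opening: -0.003
finger_force: 0.0
```

```bash
python3 - <<'E'
from h import *
s=telemetry.get_state();c=vision.read_camera('wrist');cv2.imwrite('pics/w1.png',c['color'])
T=np.eye(4);T[:3,:3]=R.from_quat(s['tcp_rot']).as_matrix();T[:3,3]=s['eef_pos'];T=T@c['T_tool_cam']
W=np.linalg.inv(T);c['rvec']=cv2.Rodrigues(W[:3,:3])[0];c['tvec']=W[:3,3]
for a,ce in blobs(c,(20,120,90),(35,255,255),40): print(a,ce.round(1),ray(c,ce,.05).round(4))
print(s['eef_pos'])
E
```

```text
412 [379.5 170.1] [ 0.5576 -0.0404  0.05  ]
647 [436.  178.3] [ 0.5611 -0.0777  0.05  ]
253 [322.3 183. ] [ 0.5407 -0.007   0.05  ]
875 [481.1 205.5] [ 0.551  -0.1133  0.05  ]
114 [274.9 213.9] [0.5129 0.0179 0.05  ]
[0.51247859 0.01626255 0.14126879]
```

View pics/w1.png

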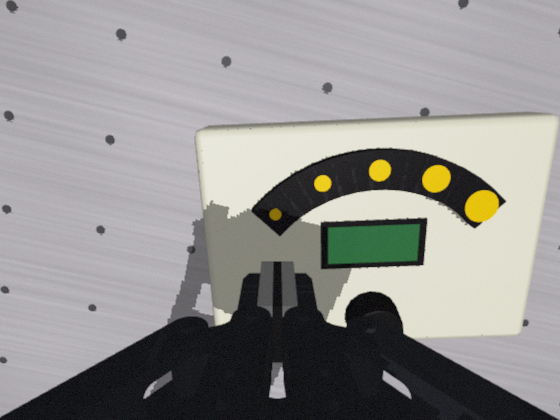

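The wrist view shows all five dots, from (275,214) to (481,206), and they agree with the fit to within 1 mm. Now I'll descend on the first dot.

Request:
arm_command(series=[0.05,-0.1,2.5,0,0,0,1,0.05,-0.1,5,0,0,0,1,0.05,-0.1,7,0,0,0,1,0.05,-0.1,8,0,0,0,1,0.05,-0.1,8.5,0,0,0,1,0.05,-0.1,8.5,0,0,0,1,0.05,-0.1,8.5,0,0,0,1])

```text
time: 2.9
eef_pos: [0.514, 0.0175, 0.0576]
tcp_rot: [0.993, 0.119, 0.001, 0.0]
contact_force: [-0.2, 0.3, -0.0]
opening: 0.0
finger_force: 0.0
```

Request:
arm_command(series=[0,0,0.2,0,0,0,1,0,0,0.4,0,0,0,1,0,0,0.6,0,0,0,1,0,0,0.8,0,0,0,1,0,0,0.9,0,0,0,1,0,0,0.9,0,0,0,1,0,0,0.9,0,0,0,1])

```text
time: 3.48
eef_pos: [0.5134, 0.0178, 0.0478]
tcp_rot: [0.993, 0.119, 0.001, 0.0]
contact_force: [0.8, 0.3, 2.7]
opening: 0.0
finger_force: 1.0
```

```bash
python3 - <<'E'
from h import *
s=telemetry.get_state();print(s['eef_pos'],s['contact_force'])
# path along arc mark0->mark4, 2 deg-ish steps, tool cm from measured pose
P=np.array([[.5129,.0177],[.5407,-.007],[.5577,-.0404],[.5612,-.0778],[.551,-.1133]])
th,Q,t,e=fit(P)
a=np.linspace(42.97,-42.97,31)*np.pi/180
for i,x in enumerate(a):
    p=Q@np.array([-.045+.1*np.cos(x),.1*np.sin(x)])+t
    print(i,shift([*p,s['eef_pos'][2]],s)[:2])
E
```

```text
[0.51340307 0.01778986 0.04777458] [0.77818754 0.27615828 2.68566253]
0 [-0.04  0.01]
1 [0.3  0.37]
2 [0.63 0.74]
3 [0.94 1.14]
4 [1.23 1.54]
5 [1.5  1.96]
6 [1.75 2.4 ]
7 [1.98 2.84]
8 [2.18 3.3 ]
9 [2.36 3.77]
10 [2.52 4.24]
11 [2.65 4.72]
12 [2.76 5.21]
13 [2.84 5.7 ]
14 [2.9 6.2]
15 [2.93 6.7 ]
16 [2.94 7.2 ]
17 [2.93 7.7 ]
18 [2.89 8.2 ]
19 [2.82 8.69]
20 [2.73 9.19]
21 [2.62 9.67]
22 [ 2.48 10.15]
23 [ 2.32 10.62]
24 [ 2.13 11.09]
25 [ 1.92 11.54]
26 [ 1.69 11.99]
27 [ 1.44 12.42]
28 [ 1.16 12.84]
29 [ 0.87 13.24]
30 [ 0.55 13.63]
```

It's pressed about 3 mm with 2.7 N. Now the stroke.

Request:
arm_command(series=[0.3,0.37,0,0,0,0,1,0.63,0.74,0,0,0,0,1,0.94,1.14,0,0,0,0,1,1.23,1.54,0,0,0,0,1,1.5,1.96,0,0,0,0,1,1.75,2.4,0,0,0,0,1,1.98,2.84,0,0,0,0,1,2.18,3.3,0,0,0,0,1,2.36,3.77,0,0,0,0,1,2.52,4.24,0,0,0,0,1])

```text
time: 4.32
eef_pos: [0.5478, -0.0179, 0.0474]
tcp_rot: [0.993, 0.119, 0.0, 0.0]
contact_force: [-1.0, 1.7, 2.3]
opening: 0.0
finger_force: 1.2
```

Request:
arm_command(series=[0.13,0.48,0,0,0,0,1,0.24,0.97,0,0,0,0,1,0.32,1.46,0,0,0,0,1,0.38,1.96,0,0,0,0,1,0.41,2.46,0,0,0,0,1,0.42,2.96,0,0,0,0,1,0.41,3.46,0,0,0,0,1,0.37,3.96,0,0,0,0,1,0.3,4.45,0,0,0,0,1,0.21,4.95,0,0,0,0,1])

```text
time: 5.15
eef_pos: [0.5613, -0.0655, 0.0474]
tcp_rot: [0.993, 0.119, 0.0, 0.0]
contact_force: [0.1, 2.2, 2.3]
opening: 0.002
finger_force: 1.2
```

```bash
python3 - <<'E'
from h import *
s=telemetry.get_state();c=vision.read_camera('wrist')
T=np.eye(4);T[:3,:3]=R.from_quat(s['tcp_rot']).as_matrix();T[:3,3]=s['eef_pos'];T=T@c['T_tool_cam']
W=np.linalg.inv(T);c['rvec']=cv2.Rodrigues(W[:3,:3])[0];c['tvec']=W[:3,3]
for a,ce in blobs(c,(20,120,90),(35,255,255),40): print(a,ce.round(1),ray(c,ce,.047).round(4))
print(s['eef_pos'],s['contact_force'],shift([.551,-.1133,.047],s))
E
```

```text
775 [217.6 276.8] [ 0.5569 -0.0402  0.047 ]
334 [315.2 283.3] [ 0.5639 -0.082   0.047 ]
477 [134.7 294.4] [ 0.5397 -0.0064  0.047 ]
625 [380.2 314.2] [ 0.556  -0.1143  0.047 ]
245 [ 72.4 336. ] [0.5116 0.0185 0.047 ]
[ 0.56130948 -0.06551379  0.04739245] [0.05678704 2.21930579 2.32418428] [-2.13  4.4   0.04]
```

The console hasn't moved, so I'll finish the stroke, hold, then lift.

Request:
arm_command(series=[-0.11,0.48,0,0,0,0,1,-0.25,0.96,0,0,0,0,1,-0.41,1.43,0,0,0,0,1,-0.6,1.9,0,0,0,0,1,-0.81,2.35,0,0,0,0,1,-1.04,2.8,0,0,0,0,1,-1.29,3.23,0,0,0,0,1,-1.57,3.65,0,0,0,0,1,-1.86,4.05,0,0,0,0,1,-2.18,4.44,0,0,0,0,1])

```text
time: 6.03
eef_pos: [0.5504, -0.1138, 0.0474]
tcp_rot: [0.993, 0.119, 0.0, 0.0]
contact_force: [0.7, 0.6, 2.3]
opening: 0.001
finger_force: 1.2
```

Request:
arm_command(series=[0,0,0,0,0,0,1,0,0,0,0,0,0,1,0,0,0,0,0,0,1,0,0,-0.5,0,0,0,1,0,0,-2,0,0,0,1,0,0,-4.5,0,0,0,1,0,0,-7.5,0,0,0,1,0,0,-10,0,0,0,1,0,0,-10,0,0,0,1])

```text
time: 6.78
eef_pos: [0.5537, -0.1141, 0.1535]
tcp_rot: [0.993, 0.119, 0.005, 0.002]
contact_force: [1.6, -0.0, 0.8]
opening: 0.002
finger_force: 0.0
```

```bash
python3 - <<'E'
from h import *
s=telemetry.get_state();print(s['eef_pos'],shift([.534,.319,.12],s))
c=vision.read_camera('top');g=c['color'];cv2.imwrite('pics/t2.png',g)
print([ (a,ce.round(1),ray(c,ce,.05).round(4)) for a,ce in blobs(c,(20,120,90),(35,255,255))])
E
```

```text
[ 0.55368535 -0.11406216  0.15354527] [  8.33 -42.56   3.19]
[(np.int32(26), array([307.4, 224.2]), array([ 0.558 , -0.0407,  0.05  ])), (np.int32(18), array([294.7, 231.1]), array([ 0.5406, -0.0075,  0.05  ])), (np.int32(10), array([285.2, 242. ]), array([0.5131, 0.0178, 0.05  ]))]
```

Request:
arm_command(series=[0.6,-3,0,0,0,0,1,1.2,-6,0,0,0,0,1,1.8,-9,0,0,0,0,1,2.4,-12,0,0,0,0,1,3,-15,0,0,0,0,1,3.6,-18,0,0,0,0,1,4.2,-21,0,0,0,0,1,4.8,-24,0,0,0,0,1,5.4,-27,0,0,0,0,1,6,-30,0,0,0,0,1])

```text
time: 7.67
eef_pos: [0.5361, 0.194, 0.1453]
tcp_rot: [0.993, 0.119, -0.002, -0.0]
contact_force: [0.3, 0.2, 0.4]
opening: 0.001
finger_force: 0.0
```

Request:
arm_command(series=[0.6,-3,0,0,0,0,1,1.3,-6,0,0,0,0,1,1.9,-9,0,0,0,0,1,2.4,-11.5,0,0,0,0,1,2.6,-12.4,0,0,0,0,1,2.6,-12.4,0,0,0,0,1,2.6,-12.4,0,0,0,0,1,2.6,-12.4,0,0,0,0,1])

```text
time: 8.33
eef_pos: [0.5334, 0.3178, 0.1464]
tcp_rot: [0.993, 0.119, -0.001, 0.0]
contact_force: [-0.2, -0.8, -0.0]
opening: -0.001
finger_force: 0.0
```

```bash
python3 - <<'E'
from h import *
s=telemetry.get_state();c=vision.read_camera('wrist');cv2.imwrite('pics/w2.png',c['color'])
T=np.eye(4);T[:3,:3]=R.from_quat(s['tcp_rot']).as_matrix();T[:3,3]=s['eef_pos'];T=T@c['T_tool_cam']
W=np.linalg.inv(T);c['rvec']=cv2.Rodrigues(W[:3,:3])[0];c['tvec']=W[:3,3]
for a,ce in blobs(c,(45,90,30),(80,255,255),100): q=ray(c,ce,.022);print(a,ce.round(1),q.round(4),shift(q,s))
print(s['eef_pos'])
E
```

```text
1691 [274.6 199.9] [0.5338 0.3198 0.022 ] [ 0.11 -0.19 12.44]
[0.53337513 0.31776551 0.14642156]
```

View pics/w2.png

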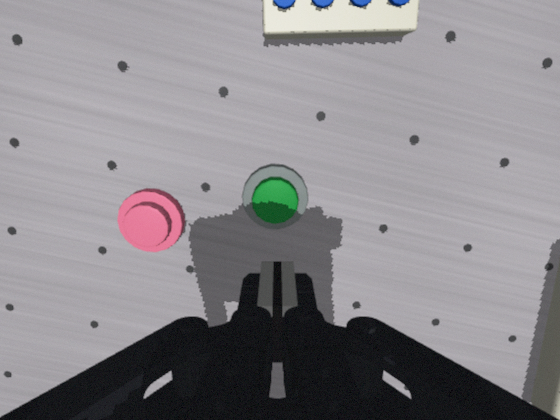

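The green button is at (275,200), with the pink look-alike well to the left. Now descend, press and release.

Request:
arm_command(series=[0.1,-0.15,3,0,0,0,1,0.1,-0.15,6,0,0,0,1,0.1,-0.15,9,0,0,0,1,0.1,-0.15,11,0,0,0,1,0.1,-0.15,11.8,0,0,0,1,0.1,-0.15,12,0,0,0,1,0.1,-0.15,12,0,0,0,1])

```text
time: 8.97
eef_pos: [0.5348, 0.32, 0.0276]
tcp_rot: [0.993, 0.119, 0.0, 0.0]
contact_force: [0.1, 0.0, 0.2]
opening: 0.001
finger_force: 0.0
```

Request:
arm_command(series=[0,0,0.3,0,0,0,1,0,0,0.5,0,0,0,1,0,0,0.7,0,0,0,1,0,0,0.85,0,0,0,1,0,0,0.95,0,0,0,1,0,0,0.95,0,0,0,1,0,0,0.95,0,0,0,1])

```text
time: 9.55
eef_pos: [0.5354, 0.3211, 0.0188]
tcp_rot: [0.993, 0.119, 0.001, -0.0]
contact_force: [2.2, -0.2, 2.2]
opening: -0.0
finger_force: 1.3
```

Request:
arm_command(series=[0,0,0.1,0,0,0,1,0,0,0.2,0,0,0,1,0,0,0.25,0,0,0,1,0,0,0.25,0,0,0,1,0,0,0.25,0,0,0,1])

```text
time: 9.97
eef_pos: [0.5354, 0.321, 0.0161]
tcp_rot: [0.993, 0.119, 0.001, -0.0]
contact_force: [3.2, 0.2, 4.2]
opening: -0.0
finger_force: 2.3
```

The button is fully down (4.2 N), so I'll release and move clear.

Request:
arm_command(series=[0,0,0,0,0,0,1,0,0,-1,0,0,0,1,0,0,-3,0,0,0,1,0,0,-6,0,0,0,1,0,0,-10,0,0,0,1,0,0,-13,0,0,0,1,0,0,-15,0,0,0,1,0,0,-15,0,0,0,1,0,0,-15,0,0,0,1])

```text
time: 10.72
eef_pos: [0.5333, 0.3205, 0.1655]
tcp_rot: [0.993, 0.119, -0.001, 0.0]
contact_force: [0.1, -0.1, -0.6]
opening: -0.001
finger_force: 0.0
```

```bash
python3 - <<'E'
from h import *
c=vision.read_camera('top')
print([(a,ce.round(1)) for a,ce in blobs(c,(20,120,90),(35,255,255))])
s=telemetry.get_state();print(s['eef_pos'],s['contact_force'])
print(ctrl.sign_off())
E
```

```text
[(np.int32(46), array([321.6, 222.5])), (np.int32(26), array([307.4, 224.2])), (np.int32(58), array([335.5, 226.1])), (np.int32(18), array([294.7, 231.1])), (np.int32(10), array([285.2, 242. ]))]
[0.53247982 0.32015805 0.16356217] [ 0.63569019  0.10321746 -0.90617733]
the job is handed in; nothing more can be done
None
```

The job is handed in, with no verdict returned: I stroked the strip over all five dots at about 2.3–2.7 N (roughly 3 mm down), pressed the green button fully down (4.2 N), released it and moved clear, and the console stayed in place.

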